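Set the strip-width stop to the third click

TASK

On the glass strip-cutting jig, push the red lever with your fingertips all the way back to its home stop (the red mark), then push it out again through the clicks, counting them, and leave it sitting in the third click from home (home itself does not count). Only push it: never pinch it or take hold of it. Leave the glass and tools lying around where they are, and finish with the hand clear.

Things in the scene. Friction and masses are not known exactly. Their poses are not given: they have to be found in the camera images.
- jig: strip-cutting jig fixed to the table: black board 240 x 240 x 12 mm with a 10 mm bar along its far edge (top 22 mm above the table). Origin at the centre of the board's underside, z up. Along the near edge, at jig x = -90 mm, an aluminium rail runs parallel to jig y: 40 mm wide, 180 mm long, centred on jig y = 0, its top 36 mm above the table
- home_mark (a point): red home mark on the rail's top, 36 mm above the table, at jig x = -103.5 mm, y = -48 mm: the lever's white pointer meets it at the home stop. From it six black marks, one per click, follow towards jig +y, 16 mm apart. Its axes are the jig's
- lever (a joint): slide of the red lever along the rail towards jig +y, in m: 0 = home (hard stop); clicks (detents) at 0.016, 0.032, 0.048, 0.064, 0.080, 0.096 (outer stop). It starts beyond the third click, nearly always in a click. Leaving a click takes about 6 to 8 N of push; past half way between two clicks it needs no push: it snaps on to the next click, away from the finger, and rests there
- lever_top (a point): middle of the top of the red lever, 91 mm above the table: an upright paddle 14 mm thick along jig y, 26 mm wide along jig x, flat sides from 39 to 84 mm above the table. At its foot a dark saddle, 20 mm along jig y, up to 41 mm above the table. A steel fence bar 12 mm wide, top 21 mm above the table, moves with it and runs 185 mm from it towards jig +x over the board
- offcut: blue glass offcut strip, 120 x 35 x 4 mm, lying loose on the left part of the jig's board; origin at the centre of its underside
- cutter: pen-like glass cutter, green handle and brass head, 120 mm long, 12 mm thick, lying loose on the right part of the jig's board; origin at the middle of its underside
- pliers: running pliers with red handles, about 165 mm long, 80 mm wide, 18 mm high; origin at the pivot, on the table
- tub: clear plastic tub of glass scraps, 170 x 130 x 75 mm; origin at the centre of its underside
- marker: grey and black marker pen, 135 mm long, 13 mm thick; origin at the middle of its underside
- jar: small closed jar with blue label and black cap, 48 mm across, 65 mm tall; origin at the centre of its underside
- sheet: yellow glass sheet, 110 x 80 x 4 mm; origin at the centre of its underside

How it is judged:
By the outcome, as a careful person would: the job done as asked, in the order asked, and still so for the second after the job is handed in, with the robot touching nothing.
It also fails if it takes over 64 s, if anything falls off the work surface, if the arm or the gripper's body presses on something with over 40 N, if the wrist force passes 120 N, or if a joint passes its speed limit or range.

ROBOT

A 7-joint arm with a two-finger parallel gripper is mounted at the origin on the work surface. World frame = base frame: x ahead of the robot, y to its left, z up, the work surface at z = 0. Lengths are in m, angles in rad, forces in N, time in s.
With the tool pointing down it reaches from about 0.4 to 0.9 m from the base axis. Payload 5.6 kg.
Tool frame: the origin (TCP) lies on the centre line of the jaws, within the pads' length; the fingertips stand 8 mm ahead of it and the grasp point (between the pads) lies 11 mm behind it; z points along the fingers, y is the line along which they close (so a half turn about z gives the same grasp; the last joint's range is limited). The gripper opens to 92 mm and grips with 3 to 60 N. Pads are 20 mm wide; open, the fingers measure 128 mm over their backs; the gripper's body (75 mm by 189 mm) begins 69 mm behind the grasp point.
Start: joints at [-1.387, 0.468, -0.012, 1.603, 0.006, 1.071, -0.056], TCP at [0.146, 0.633, 0.196] pointing down, gripper open.
Joint ranges: [-2.53, 2.53], [-0.31, 2.02], [-1.57, 1.55], [0.28, 2.44], [-1.29, 4.43], [0.15, 1.84], [-2.92, 2.92]. Speed limits (rad/s): [2.57, 2.57, 3.14, 3.14, 3.14, 3.14, 3.14].

INTERFACE

Orientations are given as a unit quaternion [w, x, y, z].
In Python, from cell import manip gives the robot as it stands. The module is installed in compiled form; this text tells all that it offers.
- The arm moves only by the shell command python3 -m inch 'ROWS' [OPENING] [FORCE]. ROWS is JSON, a list of rows, each a list of 4 numbers: the shift along the tool's x, y, z in mm, then the turn about the tool's z in rad. In form: [[dx, dy, dz, spin], ...]. A call has 1 to 10 rows; each row shifts and turns the commanded pose from where the row before left it, along the tool's axes as they then stand; what a row does not reach is not made up. A row lasts 1/12 s, in which the tool goes at most 41.7 mm and 7.16 degrees, less where a joint would pass 70% of its speed; a pose out of reach is approached as far as the arm can. A call is refused whole if a number of a shift passes 41.7 or a number of a turn 0.125, either way. A call with a gripper value outside its range is refused whole. OPENING is the opening, from -1 (shut) to 1 (fully open), set as the call begins (- or left out, the last holds). The fingers move at their own pace and stop on an object; FORCE is the grip in N (left out, the last holds). Time passes only in rows, so rows that do not move let the fingers close. It gives the time, the measured TCP pose, the force, the opening and the grip force at its end, in the units of the state.
- manip.get_obs(): the state, without advancing time (a new reading comes with each control period).
- manip.camera(name): name is "scene" or "side" or "wrist"; returns a dict with "frame" (480x640x3 uint8, red, green, blue), "range_z" (480x640 float32, m along the optical axis (not along the pixel's ray), 0 where there is no reading), "K" (3x3 intrinsics, pixels), "rvec" (rotation vector, rad) and "tvec" (3), from world to camera coordinates, as OpenCV has them; the wrist camera has in their place "tool_from_camera" (4x4, takes a point from camera to tool coordinates, whose origin is the TCP and whose axes are the flange's). Camera axes: x right, y down, z forward; pixel columns grow to the right and rows downward; lengths in m; the calibration is good to about 2 mm. A picture is of the moment at which its call begins: read the wrist's pose just before it.
- manip.finish_job(): hands the job in; it is judged then, once.
The state is a dict: "time": time; "joints": joint angles; "qvel": joint speeds; "tau": joint torques, N m; "ee_pos": TCP position; "eef_rot": TCP orientation; "wrist_force": force on the tool from outside, world axes, zero at the start; "torque": the same for the moment, N m; "width": finger opening in m; "grip_force": force on a finger pad.
Only numpy, scipy, OpenCV 4.12 (cv2) and the standard library are available. Lean on these libraries where they do the work, as an engineer would, in place of code of your own. Each camera call takes 0.05 s, during which the arm holds its last target. There are 200 camera calls.

## Working session

There is one attempt and no reset: what is moved stays moved. The work goes in short steps, Python scripts to look and compute and a shell command to move; the robot and the scene stay as the last step left them, time stands still between calls to the robot, and variables do not carry over. Pictures are saved under pics/ and viewed, at most 10 in all, crops included, and the job is handed in when it is done.

```bash
mkdir -p pics
cat > h.py <<'E'
import numpy as np, cv2
from cell import manip
def cam(n):
    c=manip.camera(n)
    if 'rvec' in c:
        R,_=cv2.Rodrigues(np.array(c['rvec'],float)); c['R']=R; c['t']=np.array(c['tvec'],float).ravel()
    return c
def save(c,f): cv2.imwrite(f,cv2.cvtColor(c['frame'],cv2.COLOR_RGB2BGR))
def ray(c,u,v,z):
    d=c['R'].T@(np.linalg.inv(c['K'])@np.array([u,v,1.])); o=-c['R'].T@c['t']
    return o+d*(z-o[2])/d[2]
def pts(c):
    v,u=np.mgrid[0:480,0:640]; Z=c['range_z']; K=np.array(c['K'])
    P=np.stack([(u-K[0,2])/K[0,0]*Z,(v-K[1,2])/K[1,1]*Z,Z],-1)
    return (P-c['t'])@c['R']
E
python3 - <<'E'
from h import *
o=manip.get_obs(); print(o)
for n in('scene','side'):
    c=cam(n); save(c,f'pics/{n}0.png'); print(n,-c['R'].T@c['t'])
    np.savez(f'{n}0.npz',**{k:c[k] for k in('frame','range_z','K','R','t')})
E
```

```text
{'time': 0.0, 'joints': array([-1.38700573,  0.46838513, -0.01158905,  1.60362062,  0.00604751,
        1.07139864, -0.05628148]), 'qvel': array([-3.89529847e-04,  7.74133990e-05, -6.55646305e-04,  4.76264958e-04,
        2.12587249e-03, -8.69570294e-05, -6.47267224e-04]), 'tau': array([ 1.13782873e-03, -5.20559549e+01, -1.18656998e-02, -2.43750894e+01,
       -5.65179263e-02,  1.73252978e-02,  1.69307596e-04]), 'ee_pos': array([0.14610827, 0.63273278, 0.19533647]), 'eef_rot': array([-1.47783791e-05,  1.13169764e-01,  9.93575268e-01, -8.89202366e-04]), 'wrist_force': array([-0.3389947 , -0.63401314,  0.50639042]), 'torque': array([0.00856875, 0.0095137 , 0.02638852]), 'grip_force': 0.0, 'width': 0.09200400280563499}
scene [1.05125177 0.72100422 0.85031758]
side [0.11883772 0.82752784 1.13012792]
```

View pics/scene0.png

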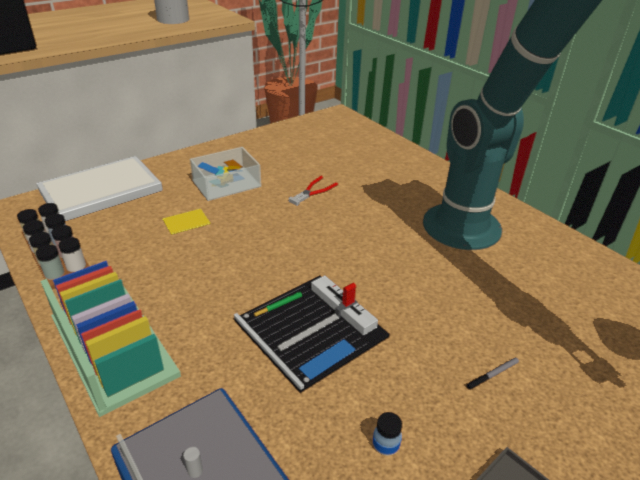

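View pics/side0.png

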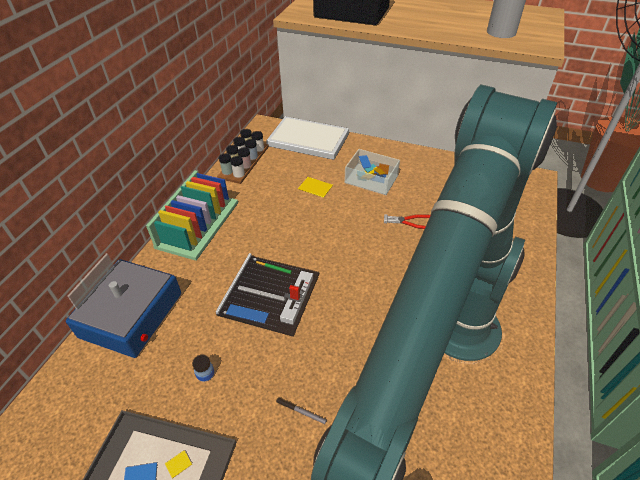

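The scene view shows the jig at about (310,330), with the aluminium rail running from (315,283) to (375,328) and the red lever at (349,294). In the side view the lever is at (294,292). Nothing stands near the rail.

Run:
```python
from h import *
for n,(u0,u1,v0,v1) in(('scene',(225,400,265,400)),('side',(205,330,240,345))):
    c=dict(np.load(f'{n}0.npz')); P=pts(c); f=c['frame'].astype(int)
    reg=np.zeros((480,640),bool); reg[v0:v1,u0:u1]=1
    red=reg&(f[...,0]>130)&(f[...,1]<60)&(f[...,2]<60)
    x=P[red]; print(n,'red n',red.sum(),'top pts',np.median(x[x[:,2]>.088],0) if (x[:,2]>.088).any() else None,x.max(0),x.min(0))
    R=reg&(abs(P[...,2]-.036)<.004)&(c['range_z']>0); m=R&~red
    q=P[m][:,:2].astype(np.float32); (ct,sz,a)=cv2.minAreaRect(q); print(' rail',m.sum(),ct,sz,a)
    b=reg&(P[...,2]>.007)&(P[...,2]<.03); n_,l,s,_=cv2.connectedComponentsWithStats((b).astype(np.uint8))
    k=1+np.argmax(s[1:,4]); q=P[l==k][:,:2].astype(np.float32); print(' board',cv2.minAreaRect(q))
    cr=c['frame'][v0:v1,u0:u1]; cr=cv2.resize(cr,None,fx=4,fy=4,interpolation=cv2.INTER_CUBIC); 
    cv2.imwrite(f'pics/{n}crop.png',cr[:,:,::-1])
```

```text
scene red n 171 top pts [0.48172174 0.09194198 0.08965788] [0.49223136 0.10031734 0.09167367] [0.4650505  0.08590199 0.03825867]
 rail 935 (0.4846847355365753, 0.07540594041347504) (0.05363771319389343, 0.1802031248807907) 2.233675718307495
 board ((0.5696258544921875, 0.07792569696903229), (0.241021990776062, 0.24445506930351257), 2.373853921890259)
side red n 107 top pts [0.47692728 0.0917521  0.09118809] [0.49164259 0.09959307 0.0956321 ] [0.46443357 0.08792042 0.03853548]
 rail 523 (0.4834632873535156, 0.07447776198387146) (0.05500727519392967, 0.18234559893608093) 3.38388729095459
 board ((0.5675561428070068, 0.07674279808998108), (0.2414487600326538, 0.24548004567623138), 1.7008305788040161)
```

View pics/scenecrop.png

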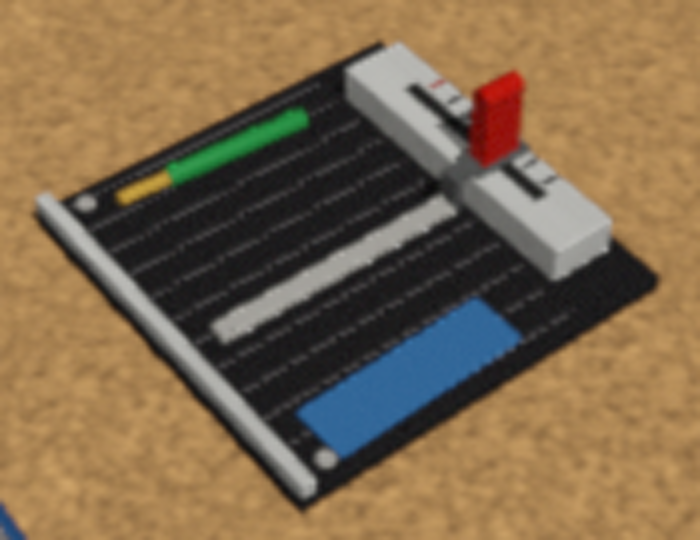

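The jig origin is at about (0.569, 0.077) with a yaw of about 2.2°. That puts the lever at s≈0.066, in click 4. I'll close the fingers and cross to above the +y side of the lever, then turn so the 20 mm finger sides push along jig y.

```bash
python3 -m inch '[[-21.8,-20.2,0,0],[-21.8,-20.2,0,0],[-21.8,-20.2,0,0],[-21.8,-20.2,0,0],[-21.8,-20.2,0,0],[-21.8,-20.2,0,0],[-21.8,-20.2,0,0],[-21.8,-20.2,0,0],[-21.8,-20.2,0,0],[-21.8,-20.2,0,0]]' -1 20; python3 -m inch '[[-21.8,-20.2,0,0],[-21.8,-20.2,0,0],[-21.8,-20.2,0,0],[-21.8,-20.2,0,0],[-21.8,-20.2,0,0],[-21.8,-20.2,0,0],[-21.8,-20.2,0,0],[-21.8,-20.2,0,0],[-21.8,-20.2,0,0],[0,0,0,0]]'; python3 -c "
from h import *; print(manip.get_obs())"
```

```text
time: 0.93
ee_pos: [0.3137, 0.386, 0.1961]
eef_rot: [-0.0, 0.113, 0.994, -0.0]
wrist_force: [0.0, 0.1, -0.4]
width: 0.027
grip_force: 0.0
time: 1.77
ee_pos: [0.4663, 0.1606, 0.1963]
eef_rot: [0.001, 0.117, 0.993, -0.001]
wrist_force: [1.7, 0.8, -0.0]
width: 0.0005
grip_force: 0.0
{'time': 1.7667, 'joints': array([-0.64795101,  0.19832165,  0.28036189,  1.99483309, -0.06354123,
        0.95629236,  0.99956328]), 'qvel': array([-0.0457975 , -0.00726963, -0.06858353,  0.01550719, -0.02271811,
        0.0082232 , -0.08621748]), 'tau': array([ -0.21235099, -32.91793942,   0.8903105 , -22.4326694 ,
        -0.14306971,   0.08975352,   0.62206535]), 'ee_pos': array([0.46626103, 0.16059448, 0.19634218]), 'eef_rot': array([ 9.08023009e-04,  1.17258187e-01,  9.93100534e-01, -1.01098510e-03]), 'wrist_force': array([ 1.67989486,  0.83117626, -0.04557366]), 'torque': array([-0.01337859, -0.06449688, -0.07016439]), 'grip_force': 0.0, 'width': 0.00046416519403581037}
```

```bash
python3 -m inch '[[0,0,0,0.12],[0,0,0,0.12],[0,0,0,0.12],[0,0,0,0.12],[0,0,0,0.12],[0,0,0,0.12],[0,0,0,0.12],[0,0,0,0.12],[0,0,0,0.12],[0,0,0,0.12]]'; python3 -m inch '[[0,0,0,0.105],[0,0,0,0],[0,0,0,0]]'
python3 - <<'E'
from h import *
from scipy.spatial.transform import Rotation as Ro
def T(o):
    q=o['eef_rot']; return Ro.from_quat([q[1],q[2],q[3],q[0]]).as_matrix()
o=manip.get_obs(); R=T(o); print(o['ee_pos'],o['joints'].round(2)); print(R.round(3))
c=cam('wrist'); save(c,'pics/w1.png'); M=np.array(c['tool_from_camera']); Z=c['range_z']; K=c['K']
v,u=np.mgrid[0:480,0:640]; P=np.stack([(u-K[0,2])/K[0,0]*Z,(v-K[1,2])/K[1,1]*Z,Z],-1)
W=(P@M[:3,:3].T+M[:3,3])@R.T+o['ee_pos']; f=c['frame'].astype(int)
red=(f[...,0]>130)&(f[...,1]<60)&(f[...,2]<60)&(Z>0)
x=W[red]; t=x[abs(x[:,2]-.091)<.004]; print(red.sum(),t.min(0) if len(t) else x.min(0),t.max(0) if len(t) else x.max(0),cv2.minAreaRect(t[:,:2].astype(np.float32)) if len(t) else 0)
E
```

```text
time: 2.6
ee_pos: [0.463, 0.1665, 0.196]
eef_rot: [-0.0, 0.657, 0.754, -0.0]
wrist_force: [-0.4, -0.1, 0.0]
width: 0.0005
grip_force: 0.0
time: 2.85
ee_pos: [0.4631, 0.1665, 0.1961]
eef_rot: [-0.0, 0.692, 0.722, -0.0]
wrist_force: [0.2, 0.4, -0.6]
width: 0.0007
grip_force: 0.0
[0.46309014 0.16649773 0.19610308] [-0.81  0.2   0.45  2.   -0.11  0.96 -0.26]
[[-0.042  0.999 -0.   ]
 [ 0.999  0.042 -0.   ]
 [-0.    -0.    -1.   ]]Traceback (most recent call last):
  File "<stdin>", line 10, in <module>
    return umr_minimum(a, axis, None, out, keepdims, initial, where)
ValueError: zero-size array to reduction operation minimum which has no identity
```

View pics/w1.png

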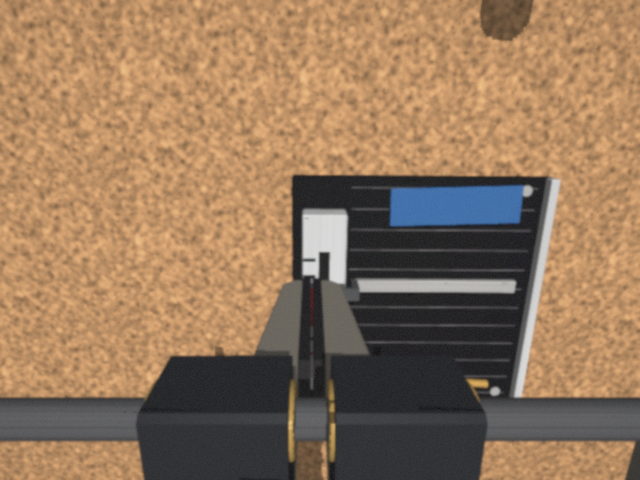

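The wrist view confirms the tool is square to the jig: the board edges are parallel to the image axes and the fence is at row 286. The fingers hide the lever at about (312,285). Tool x is jig +y and tool y is jig +x, so I can line up and descend on the +y side.

```bash
python3 -m inch '[[-20,6.5,0,0],[-20,6.5,0,0],[0,0,30,0],[0,0,30,0],[0,0,30,0],[0,0,23,0],[0,0,20,0],[0,0,0,0],[0,0,0,0]]'
python3 - <<'E'
from h import *
c=cam('scene'); cr=c['frame'][230:350,290:430]; cv2.imwrite('pics/s1.png',cv2.resize(cr,None,fx=5,fy=5,interpolation=cv2.INTER_CUBIC)[:,:,::-1])
E
```

```text
time: 3.65
ee_pos: [0.4774, 0.1264, 0.0628]
eef_rot: [-0.0, 0.693, 0.721, -0.001]
wrist_force: [-0.1, -0.4, 0.5]
width: 0.0005
grip_force: 0.0
```

View pics/s1.png

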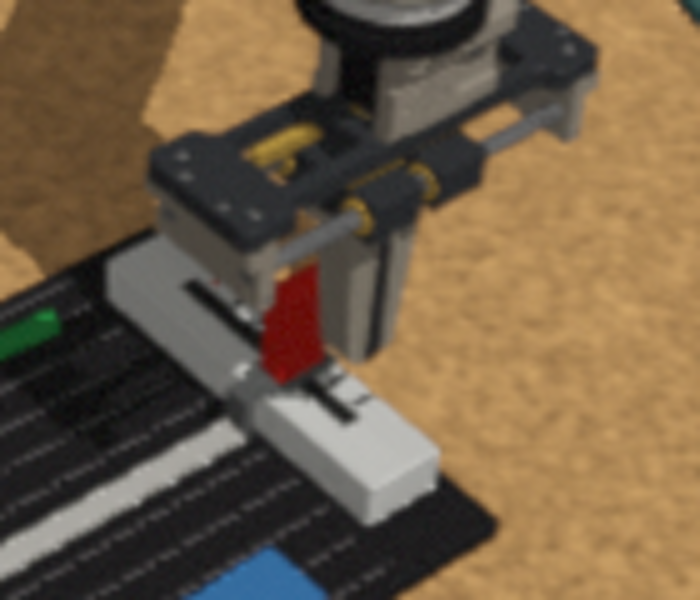

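The finger is behind the +y side of the lever, at about (365,330) in the crop, and clear of the rail. I'll push towards home now.

```bash
python3 -m inch '[[-5,0,0,0],[-5,0,0,0],[-3,0,0,0],[-3,0,0,0],[-3,0,0,0],[-3,0,0,0],[-3,0,0,0],[-3,0,0,0],[-3,0,0,0],[-3,0,0,0]]';python3 -m inch '[[-3,0,0,0],[-3,0,0,0],[-3,0,0,0],[-3,0,0,0],[-3,0,0,0],[-3,0,0,0]]'; python3 -m inch '[[-3,0,0,0],[-3,0,0,0],[-3,0,0,0],[-3,0,0,0]]'; python3 -m inch '[[-2,0,0,0],[-2,0,0,0],[-2,0,0,0]]'
```

```text
time: 4.53
ee_pos: [0.4794, 0.0928, 0.0634]
eef_rot: [0.0, 0.693, 0.721, 0.0]
wrist_force: [0.5, -0.3, 0.4]
width: 0.0003
grip_force: 0.0
time: 5.03
ee_pos: [0.4799, 0.0737, 0.0632]
eef_rot: [0.0, 0.693, 0.721, -0.0]
wrist_force: [0.1, -0.3, 0.0]
width: 0.0004
grip_force: 0.0
time: 5.37
ee_pos: [0.4804, 0.0627, 0.0632]
eef_rot: [-0.0, 0.693, 0.721, -0.0]
wrist_force: [-0.2, -0.1, 1.1]
width: -0.0001
grip_force: 0.0
time: 5.62
ee_pos: [0.4807, 0.0567, 0.0633]
eef_rot: [-0.0, 0.694, 0.72, 0.0]
wrist_force: [0.1, 4.3, -0.2]
width: -0.0001
grip_force: 2.7
```

```bash
python3 -m inch '[[-2,0,0,0],[-2,0,0,0],[-2,0,0,0],[-2,0,0,0],[0,0,0,0]]';python3 -m inch '[[-2,0,0,0],[-2,0,0,0],[-1,0,0,0],[0,0,0,0]]';python3 -m inch '[[-1,0,0,0],[-1,0,0,0],[0,0,0,0]]'
```

```text
time: 6.03
ee_pos: [0.4811, 0.0482, 0.0633]
eef_rot: [0.0, 0.693, 0.721, -0.0]
wrist_force: [0.0, 1.0, -1.0]
width: 0.0006
grip_force: 0.1
time: 6.37
ee_pos: [0.4813, 0.043, 0.0633]
eef_rot: [0.0, 0.694, 0.72, -0.0]
wrist_force: [-0.7, 0.3, -0.0]
width: 0.0007
grip_force: 0.0
time: 6.62
ee_pos: [0.4813, 0.0416, 0.0633]
eef_rot: [0.0, 0.693, 0.721, -0.0]
wrist_force: [-0.4, 0.4, 0.2]
width: 0.0006
grip_force: 0.0
```

Now press gently until the hard stop resists.

```bash
python3 -m inch '[[-1,0,0,0],[-1,0,0,0],[0,0,0,0]]';python3 -m inch '[[-1,0,0,0],[-1,0,0,0],[0,0,0,0]]';python3 -m inch '[[-1,0,0,0],[-1,0,0,0],[0,0,0,0]]'
```

```text
time: 6.87
ee_pos: [0.4813, 0.041, 0.0633]
eef_rot: [-0.0, 0.693, 0.721, 0.0]
wrist_force: [-0.1, 4.1, -0.5]
width: 0.0004
grip_force: 2.2
time: 7.12
ee_pos: [0.4813, 0.0408, 0.0634]
eef_rot: [-0.001, 0.693, 0.721, 0.001]
wrist_force: [0.0, 9.1, 0.6]
width: 0.0005
grip_force: 4.6
time: 7.37
ee_pos: [0.4813, 0.0407, 0.0634]
eef_rot: [-0.002, 0.692, 0.722, 0.002]
wrist_force: [-0.6, 14.1, -0.5]
width: 0.0007
grip_force: 6.9
```

The lever resists at tool y = 0.0408 with 14 N and no travel, so it's on the hard stop. I'll back off, rise over the lever, and check the home mark.

```bash
python3 -m inch '[[7,0,0,0],[5,0,0,0],[0,0,-35,0],[0,0,-35,0],[0,0,0,0],[-25,0,0,0],[-30,0,0,0],[-15,0,0,0],[0,0,0,0],[0,0,0,0]]'
python3 - <<'E'
from h import *
from scipy.spatial.transform import Rotation as Ro
c=cam('scene'); cr=c['frame'][230:350,290:430]; a=cv2.resize(cr,(500,430),interpolation=cv2.INTER_CUBIC)
o=manip.get_obs(); d=manip.camera('wrist')
b=cv2.resize(d['frame'][100:400,200:500],(300,300))
im=np.zeros((430,800,3),np.uint8); im[:,:500]=a; im[:300,500:]=b
cv2.imwrite('pics/s2.png',im[:,:,::-1])
P=pts(c); f=c['frame'].astype(int); red=(f[...,0]>130)&(f[...,1]<60)&(f[...,2]<60)&(abs(P[...,0]-.48)<.03)&(abs(P[...,1]-.05)<.1)
x=P[red]; t=x[x[:,2]>.086]; print(red.sum(),x.min(0),x.max(0),np.median(t,0))
E
```

```text
time: 8.2
ee_pos: [0.4836, -0.0231, 0.1331]
eef_rot: [0.0, 0.694, 0.72, -0.0]
wrist_force: [0.2, 0.8, -0.1]
width: 0.0005
grip_force: 0.0
161 [0.46759101 0.02310532 0.03835216] [0.4947634  0.03578116 0.09290012] [0.4826861  0.02909337 0.08893291]
```

View pics/s2.png

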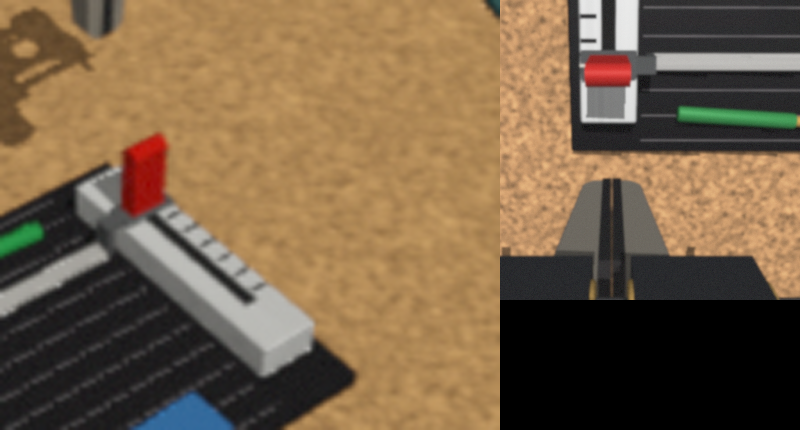

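The lever is at home: all six black marks are uncovered and it has moved 63 mm, from y=0.092 to 0.029. The cutter hasn't moved. I'll descend on the −y side and find contact.

```bash
python3 -m inch '[[0,0,35,0],[0,0,35,0],[8,0,0,0],[8,0,0,0],[8,0,0,0],[6,0,0,0],[0,0,0,0],[0,0,0,0]]'; for i in 1; do python3 -m inch '[[1,0,0,0],[1,0,0,0],[0,0,0,0]]'; done; python3 -m inch '[[1,0,0,0],[1,0,0,0],[0,0,0,0]]'
```

```text
time: 8.97
ee_pos: [0.4838, 0.0077, 0.0647]
eef_rot: [0.001, 0.693, 0.721, 0.001]
wrist_force: [0.7, -4.2, 0.7]
width: 0.0005
grip_force: 2.5
time: 9.22
ee_pos: [0.4838, 0.0081, 0.0646]
eef_rot: [0.001, 0.694, 0.72, 0.001]
wrist_force: [-0.8, -6.0, 5.7]
width: 0.0004
grip_force: 3.1
time: 9.47
ee_pos: [0.4837, 0.0107, 0.0645]
eef_rot: [0.001, 0.694, 0.72, 0.001]
wrist_force: [0.1, -4.6, 3.4]
width: 0.0005
grip_force: 2.3
```

Contact was at about y0=0.0075, which matches the 10 mm finger half-width. I expect snaps at about 0.0155, 0.0315 and 0.0475.

```bash
python3 -m inch '[[1,0,0,0],[1,0,0,0],[0,0,0,0]]';python3 -m inch '[[1,0,0,0],[1,0,0,0],[0,0,0,0]]';python3 -m inch '[[1,0,0,0],[1,0,0,0],[0,0,0,0]]'; python3 -m inch '[[1,0,0,0],[1,0,0,0],[0,0,0,0]]'
```

```text
time: 9.72
ee_pos: [0.4829, 0.0146, 0.0636]
eef_rot: [0.0, 0.693, 0.721, 0.001]
wrist_force: [1.1, -0.7, 0.4]
width: 0.0004
grip_force: 0.6
time: 9.97
ee_pos: [0.4816, 0.017, 0.063]
eef_rot: [-0.001, 0.693, 0.721, -0.0]
wrist_force: [-0.3, -0.2, -0.4]
width: 0.0005
grip_force: 0.0
time: 10.22
ee_pos: [0.482, 0.0183, 0.0631]
eef_rot: [-0.0, 0.693, 0.721, -0.0]
wrist_force: [-0.3, 0.3, 0.3]
width: 0.0008
grip_force: 0.0
time: 10.47
ee_pos: [0.4821, 0.0201, 0.0633]
eef_rot: [-0.0, 0.693, 0.721, 0.0]
wrist_force: [0.0, -0.0, -1.2]
width: 0.0004
grip_force: 0.0
```

The lever snapped into click 1 and the finger is free. On to click 2.

```bash
python3 -m inch '[[1,0,0,0],[1,0,0,0],[1,0,0,0],[0,0,0,0]]';python3 -m inch '[[1,0,0,0],[1,0,0,0],[1,0,0,0],[0,0,0,0]]';python3 -m inch '[[1,0,0,0],[1,0,0,0],[1,0,0,0],[0,0,0,0]]'; python3 -m inch '[[1,0,0,0],[1,0,0,0],[1,0,0,0],[0,0,0,0]]'
```

```text
time: 10.8
ee_pos: [0.4821, 0.0229, 0.0633]
eef_rot: [0.0, 0.693, 0.721, -0.0]
wrist_force: [-0.0, 0.1, 0.5]
width: 0.0003
grip_force: 0.0
time: 11.13
ee_pos: [0.4821, 0.0238, 0.0633]
eef_rot: [0.001, 0.694, 0.72, -0.001]
wrist_force: [-0.4, -6.8, 0.9]
width: 0.0006
grip_force: 3.1
time: 11.47
ee_pos: [0.4818, 0.0278, 0.0633]
eef_rot: [0.0, 0.694, 0.72, -0.0]
wrist_force: [0.5, -3.2, 0.0]
width: 0.0005
grip_force: 1.7
time: 11.8
ee_pos: [0.4816, 0.0331, 0.0633]
eef_rot: [-0.0, 0.693, 0.721, 0.0]
wrist_force: [0.3, 0.7, -0.2]
width: 0.0004
grip_force: 0.0
```

The second snap came between 0.028 and 0.033. On to click 3, which should snap at about 0.0475.

```bash
python3 -m inch '[[1,0,0,0],[1,0,0,0],[1,0,0,0],[1,0,0,0],[1,0,0,0],[0,0,0,0]]';python3 -m inch '[[1,0,0,0],[1,0,0,0],[1,0,0,0],[0,0,0,0]]';python3 -m inch '[[1,0,0,0],[1,0,0,0],[1,0,0,0],[0,0,0,0]]'; python3 -m inch '[[1,0,0,0],[1,0,0,0],[0,0,0,0]]'
```

```text
time: 12.3
ee_pos: [0.4815, 0.0371, 0.0633]
eef_rot: [-0.0, 0.693, 0.721, 0.0]
wrist_force: [0.4, -0.3, -0.2]
width: 0.0002
grip_force: 0.0
time: 12.63
ee_pos: [0.4814, 0.0392, 0.0633]
eef_rot: [0.0, 0.693, 0.721, -0.0]
wrist_force: [-0.5, -2.7, -0.1]
width: 0.0007
grip_force: 1.2
time: 12.97
ee_pos: [0.4813, 0.041, 0.0633]
eef_rot: [0.001, 0.694, 0.72, -0.001]
wrist_force: [0.2, -5.7, 1.1]
width: 0.0007
grip_force: 3.0
time: 13.22
ee_pos: [0.4813, 0.0442, 0.0633]
eef_rot: [0.0, 0.693, 0.72, -0.0]
wrist_force: [0.6, -2.5, 0.7]
width: 0.0005
grip_force: 1.6
```

```bash
python3 -m inch '[[1,0,0,0],[1,0,0,0],[0,0,0,0]]';python3 -m inch '[[1,0,0,0],[1,0,0,0],[0,0,0,0],[0,0,0,0]]'
```

```text
time: 13.47
ee_pos: [0.4811, 0.0479, 0.0633]
eef_rot: [-0.0, 0.693, 0.721, 0.0]
wrist_force: [-0.7, 0.3, -0.6]
width: 0.0006
grip_force: 0.1
time: 13.8
ee_pos: [0.481, 0.0493, 0.0633]
eef_rot: [-0.0, 0.693, 0.721, 0.0]
wrist_force: [0.6, -0.2, -0.9]
width: 0.0004
grip_force: 0.0
```

The third snap has happened and the finger is free. I'll back off, lift, move aside and look.

```bash
python3 -m inch '[[-8,0,0,0],[-10,0,0,0],[0,0,-35,0],[0,0,-35,0],[-20,0,0,0],[-20,0,0,0],[-20,0,-10,0],[0,0,0,0],[0,0,0,0],[0,0,0,0]]'
python3 - <<'E'
from h import *
c=cam('scene'); cr=c['frame'][230:350,290:430]; a=cv2.resize(cr,(500,430),interpolation=cv2.INTER_CUBIC)
d=manip.camera('wrist')
b=cv2.resize(d['frame'][20:320,200:500],(300,300))
im=np.zeros((430,800,3),np.uint8); im[:,:500]=a; im[:300,500:]=b
cv2.imwrite('pics/s3.png',im[:,:,::-1])
P=pts(c); f=c['frame'].astype(int); red=(f[...,0]>130)&(f[...,1]<60)&(f[...,2]<60)&(abs(P[...,0]-.48)<.03)&(abs(P[...,1]-.05)<.1)
x=P[red]; t=x[x[:,2]>.086]; print(red.sum(),x.min(0),x.max(0),np.median(t,0))
E
```

```text
time: 14.63
ee_pos: [0.4838, -0.0291, 0.1431]
eef_rot: [-0.0, 0.693, 0.721, 0.0]
wrist_force: [0.1, -0.6, 0.4]
width: 0.0006
grip_force: 0.0
167 [0.4679113  0.07002778 0.03890713] [0.49414826 0.08481832 0.09280541] [0.48130975 0.07587052 0.08864767]
```

View pics/s3.png

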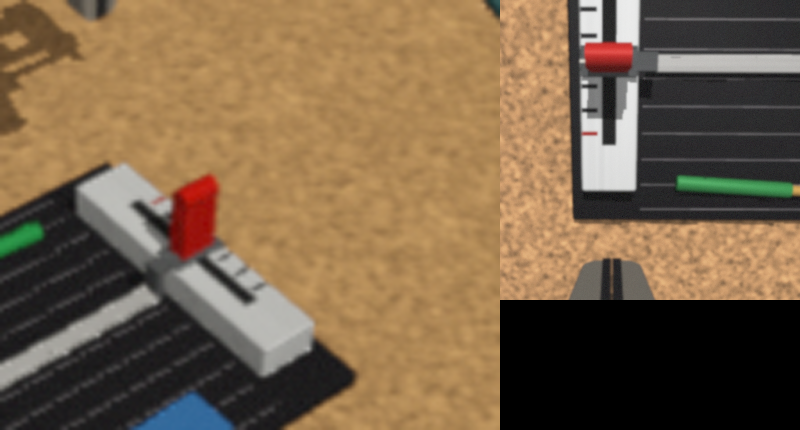

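The lever has moved 47 mm from home. The wrist crop shows the red mark at (590,133) and two black marks at (590,110) and (590,86) below the lever, and the scene crop shows three marks beyond it. It's in the third click, and the hand is clear.

```bash
python3 -c "
from cell import manip; print(manip.finish_job())"
```

```text
the job is handed in; nothing more can be done
None
```

I pushed the lever back to its home stop, then out through three clicks. It rests in the third click with the hand clear; the offcut and cutter on the board stayed put, and the job is handed in.

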